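Load a slide tray past the scanner's sprung gate

ROBOT

A 6-joint arm with a two-finger parallel gripper is mounted at the origin on the work surface. World frame = base frame: x ahead of the robot, y to its left, z up, the work surface at z = 0. Lengths are in m, angles in rad, forces in N, time in s.
With the tool pointing down it reaches from about 0.3 to 0.875 m from the base axis. Payload 6.4 kg.
Tool frame: the origin (TCP) lies at the very end of the fingers, on their centre line; the grasp point (between the pads) lies 19 mm behind it (ctrl.grip_point_offset is the z of the grasp point in the tool frame, in m); z points along the fingers, y is the direction in which the jaws open and shut (so a half turn about z gives the same grasp; the last joint's range is limited). The gripper opens to 85 mm and grips with 20 to 120 N. Pads are 22 mm wide; open, the fingers measure 114 mm over their backs; the gripper's body (76 mm by 85 mm) begins 54 mm behind the grasp point. The pads swing forward as they close: fully open they stand 13 mm farther back than shut.
Start: joints at [0.914, 0.181, 1.607, -0, 1.354, -0.206], TCP at [0.251, 0.518, 0.231] pointing down, gripper open.
Joint ranges: [-2.99, 2.99], [-0.89, 2.07], [0.3, 2.58], [-1.14, 4.28], [0, 2.63], [-3.12, 3.12]. Speed limits (rad/s): [2.57, 2.57, 3.01, 3.14, 3.14, 3.14].

INTERFACE

Orientations are given as a unit quaternion [w, x, y, z].
In Python, from bench import status, cams, ctrl gives the robot as it stands.
- The arm moves only by the shell command python3 -m handwheel 'ROWS'. ROWS is JSON, a list of rows, each an object with "grip": the finger opening in cm, from 0 to 8.54; "linear": the shift along the tool's x, y, z in cm, a list of three; "rotation": the turn, a rotation vector about the tool's x, y, z in degrees, a list of three. A call has 1 to 12 rows; each row is the pose to reach, as a shift and turn from the pose commanded when the call began, along the tool's axes at that moment; what a row does not reach only later rows make up. A row lasts 1/12 s, in which the tool goes at most 41.7 mm and 7.16 degrees, less where a joint would pass 70% of its speed; a pose out of reach is approached as far as the arm can. A call with a gripper value outside its range is refused whole. The fingers move at their own pace and stop on an object; the grip force is fixed at half the most. Time passes only in rows, so rows that repeat a pose let the fingers close. It gives the time, the measured TCP pose, the force and the opening at its end, in the units of the state.
- status.get_obs(): the state, without advancing time (a new reading comes with each control period).
- cams.camera(name): name is "scene" or "top" or "wrist"; returns the picture (420x560x3 uint8, red, green, blue); there is no depth.
- cams.camera_info(name): a dict with "fovy" (degrees; the focal length in pixels is half the picture's height over the tangent of half this angle, whatever the lens; pixels are square), "cx", "cy" (the principal point, pixels), "world_from_camera" (4x4, takes a point from camera to world coordinates); the wrist camera has in their place "mount" (4x4, takes a point from camera to tool coordinates, whose origin is the TCP and whose axes are the flange's). Camera axes: x right, y down, z forward; pixel columns grow to the right and rows downward; lengths in m; the calibration is good to about 2 mm. The wrist camera is an equidistant fisheye: a pixel r from the principal point sees the ray r / f radians off the axis. A picture is of the moment at which its call begins: read the wrist's pose just before it. camera_info takes no time and is no camera call.
- ctrl.hand_in(): hands the job in, once; it reports no verdict.
The state is a dict: "time_s": time; "q": joint angles; "dq": joint speeds; "joint_efforts": joint torques, N m; "eef_pos": TCP position; "eef_rot": TCP orientation; "wrist_force": force on the tool from outside, world axes, zero at the start; "torque": the same for the moment, N m; "opening": opening from 0.0 (shut) to 1.0 (fully open).
Only numpy, scipy, OpenCV 4.12 (cv2) and the standard library are available. Lean on these libraries where they do the work, as an engineer would, in place of code of your own. Each camera call takes 0.05 s, during which the arm holds its last target.

TASK

Load the two-slide tray into the slide scanner. With one fingertip press the orange bar beside the chute down and keep it down so that the gate stays up clear of the tray, and with the other fingertip gently push the tray by its upright lip along the chute until it is fully home against its stop; then take the hand away so that the gate drops shut behind the slides. Do not pick up or lift the tray, do not let the gate touch it, and leave the other things on the bench alone.

Things in the scene. Friction and masses are not known exactly. Their poses are not given: they have to be found in the camera images.
- loader: Slide scanner with its loading chute, one fixed piece. Origin: at bench level, on the chute's centre line, under the gate. y = loading direction (tray travels to +y), x away from the robot, z up. Chute: grey deck x -66..55, y -276..79 mm, its floor at z = 30 mm; rails 10 mm high over the floor, inner faces at x = +-44 mm, y -272..-4. No roof for y < 0. 'Loader' mm elsewhere: this frame.
- stop (a point): Fixed point on the loader (0, 74, 30 mm): foot of the stop, the housing wall that the tray's front meets when home. A hood with clear window covers loader y 8..74 mm, 45 mm free height, top at z = 79 mm. Beyond the stop is the white housing, x -120..200 mm, 105 mm tall, and 270 mm tall for y 140..410 mm.
- blade (a point): Fixed point on the chute floor under the shut gate blade, loader (0, 0, 30 mm). The orange blade is 4 mm thick, in the plane y = 0; shut, it spans x -36..48 mm with its lower edge 8 mm over the floor: it blocks the tray's body, while the tray's tongue passes under. It swings up in its own plane; raised, its far tip reaches z = 142 mm.
- shaft (a point): Fixed point on the axis of the gate's shaft, loader (-56, -155, 52 mm). The shaft runs along the chute (loader y) on its robot side. Its bearing blocks stand at loader y = -270 and -30 mm, 16 mm wide, tops at z = 58 mm.
- gate (a joint): The orange gate: blade and press bar turn together on the shaft. Value in rad: 0 = shut (sprung), grows as the bar is pressed down and the blade rises, end stop at 0.75. From 0.45 up the blade clears the tray. Springs shut when let go; holding it open takes about 3 to 6 N at the middle of the bar.
- bar_top (a point): Point on the upper face of the orange press bar, at mid-length, 28 mm from the shaft; moves with it. Flat strip 4 mm thick, 220 mm long (loader y -265..-45 mm), reaching from the shaft 46 mm towards the robot (loader x -60..-100). It slopes up towards the robot by 0.35 rad minus the gate value; shut, this point is 64 mm over the bench, at 0.6 about 47 mm. Press it anywhere; fingers slide along it.
- tray: Loose tray, 0.3 kg, in the chute before the gate. Origin: centre of its body's underside; y along the loading direction, z up. Body 84 (x) by 64 (y) by 16 mm high with two glass slides; behind it a tongue 46 mm wide, 4 mm thick, to an upright lip at its y -102..-106 mm, 70 mm wide, 38 mm high. Starts with its front 15 to 65 mm before the gate. Home: front at the stop, origin at loader y = 42 mm.
- lip (a point): Centre of the rear face (the face to push on) of the tray's upright lip, 19 mm over the chute floor; the lip reaches 19 mm above and below it and 35 mm to either side. With the tray home it is still outside the gate, at loader y = -64 mm.
- oil_mid (a point): Bystander: small amber bottle, 34 mm across, 70 mm tall, point at its centre. Leave alone.
- objective_mid (a point): Bystander: a microscope objective standing on the bench, black and steel with a yellow ring, 34 mm across, 60 mm tall, point at its centre. Leave alone.
- slidebox_mid (a point): Bystander: slide box, blue with white lid, 100 by 85 by 35 mm, point at its centre. Leave alone.
Mind the look-alikes: they are no part of the job. Leave any purple look-alike of the tray alone.

How it is judged:
On the way:
1. the gate is held up by a finger while the tray is on its way past it (value of joint gate above 0.36 rad and contact force between the fingers and gate above 0.3 N and y of tray in the frame of loader between -0.03 and 0.036 m), for 0.2 s.
At the end, for the whole second after the job is handed in: The tray lies flat on the chute floor, at rest, with its front within 4 mm of the stop; the gate is shut behind it (below 0.04 rad); the hand is clear of everything (y of tray in the frame of loader above 0.038 m and z of tray in the frame of loader below 0.033 m and angle between tray's own z axis and vertical below 0.05 rad and linear speed of tray below 0.01 m/s and value of joint gate below 0.04 rad); the robot touches nothing.
It fails at once if the gate touches the tray (more than 0.5 N) (contact force between gate and tray above 0.5 N).
It fails at once if the tray is lifted (over 8 mm) or tipped (over 0.15 rad) (z of tray in the frame of loader above 0.038 m or angle between tray's own z axis and vertical above 0.15 rad).
It fails at once if the tray is shot along the chute (over 0.35 m/s) or rammed (over 50 N) (linear speed of tray above 0.35 m/s or contact force between the fingers and tray above 50 N).
It fails at once if a bystander is moved by more than 15 mm (distance of any of oil_mid, objective_mid, slidebox_mid from where it was at the start of the episode above 0.015 m).
It also fails if it takes over 40 s, if anything falls off the work surface, if the arm or the gripper's body presses on something with over 40 N, if the wrist force passes 120 N, or if a joint passes its speed limit or range.

## Working session

There is one attempt and no reset: what is moved stays moved. The work goes in short steps, Python scripts to look and compute and a shell command to move; the robot and the scene stay as the last step left them, time stands still between calls to the robot, and variables do not carry over. Pictures are saved under pics/ and viewed, and the job is handed in when it is done.

```bash
mkdir -p pics; ls
python3 - <<'E'
from bench import status, cams, ctrl
import cv2, numpy as np
o=status.get_obs(); print({k:np.round(v,3) for k,v in o.items()}, ctrl.grip_point_offset)
for n in ["scene","top","wrist"]:
    im=cams.camera(n); cv2.imwrite(f"pics/{n}0.png",im[:,:,::-1]); 
    i=cams.camera_info(n); print(n,{k:np.round(v,4).tolist() for k,v in i.items()})
E
```

```text
pics
{'time_s': np.float64(0.0), 'q': array([ 0.914,  0.182,  1.608,  0.   ,  1.354, -0.206]), 'dq': array([ 0.001, -0.001,  0.001, -0.   ,  0.001,  0.002]), 'joint_efforts': array([ 1.0000e-03, -4.4487e+01, -3.5134e+01, -0.0000e+00,  9.0000e-03,
       -0.0000e+00]), 'eef_pos': array([0.25 , 0.517, 0.23 ]), 'eef_rot': array([-0.   ,  0.223,  0.975, -0.001]), 'wrist_force': array([-0.155, -0.888,  0.122]), 'torque': array([ 0.027, -0.085, -0.017]), 'opening': np.float64(0.996)} -0.0187
scene {'fovy': 46.1479, 'cx': 280.8595, 'cy': 213.2069, 'world_from_camera': [[-0.6641, 0.6037, -0.441, 1.0419], [0.7476, 0.5336, -0.3955, 0.3047], [-0.0035, -0.5923, -0.8057, 0.8441], [0.0, 0.0, 0.0, 1.0]]}
top {'fovy': 46.5136, 'cx': 275.2832, 'cy': 202.2295, 'world_from_camera': [[-0.0024, -0.9978, 0.0668, 0.5135], [-1.0, 0.0026, 0.0025, -0.0916], [-0.0027, -0.0668, -0.9978, 1.1397], [0.0, 0.0, 0.0, 1.0]]}
wrist {'fovy': 65.7065, 'cx': 280.6451, 'cy': 214.3716, 'mount': [[0.0007, -0.96, -0.28, 0.0692], [1.0, 0.0011, -0.0013, 0.0015], [0.0016, -0.28, 0.96, -0.1428], [0.0, 0.0, 0.0, 1.0]]}
```

View pics/scene0.png

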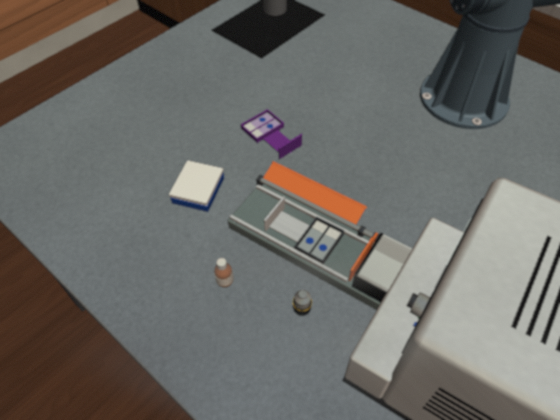

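View pics/top0.png

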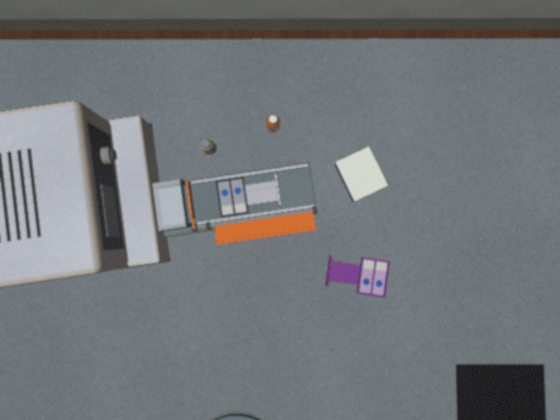

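View pics/wrist0.png

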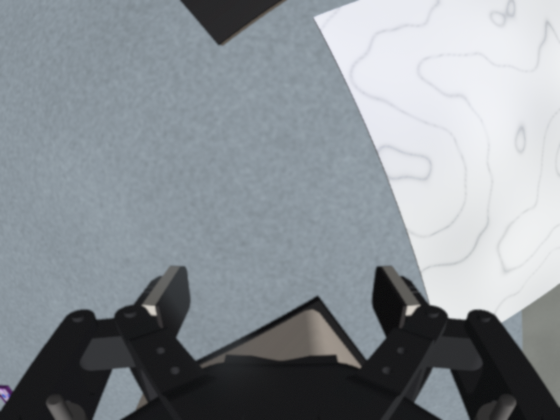

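The top view shows the grey chute at about (150–315, 165–235) with the orange bar along its lower, robot-side edge. Loading runs to image left, which is world +y. There are two trays:
- **Target tray:** the one inside the chute, body at (232,195), lip at (278,188). It fits because it is clear/dark, sits in the chute, and is before the gate.
- **Look-alike:** the purple one on the bench at (373,277), lip at (330,272). I'll leave it alone.

I'll enlarge to confirm and to pick out the corners.

Run:
```python
import cv2
a=cv2.imread("pics/top0.png")[150:250,140:330]; cv2.imwrite("pics/top0c.png",cv2.resize(a,None,fx=4,fy=4,interpolation=cv2.INTER_CUBIC))
a=cv2.imread("pics/scene0.png")[150:310,220:420]; cv2.imwrite("pics/scene0c.png",cv2.resize(a,None,fx=3.7,fy=3.7,interpolation=cv2.INTER_CUBIC))
```

```text
(no output)
```

View pics/top0c.png

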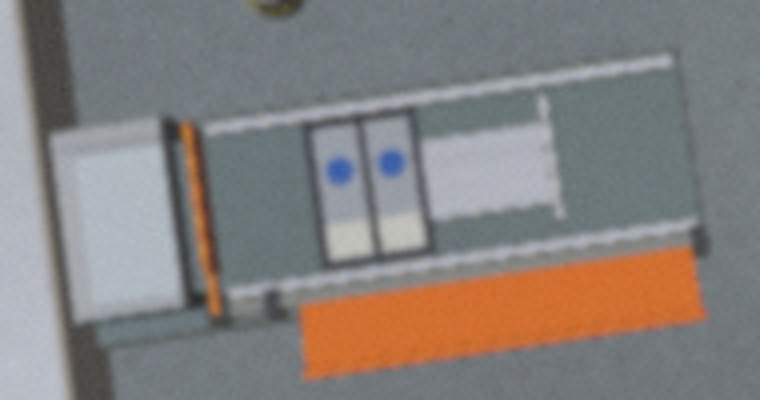

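View pics/scene0c.png

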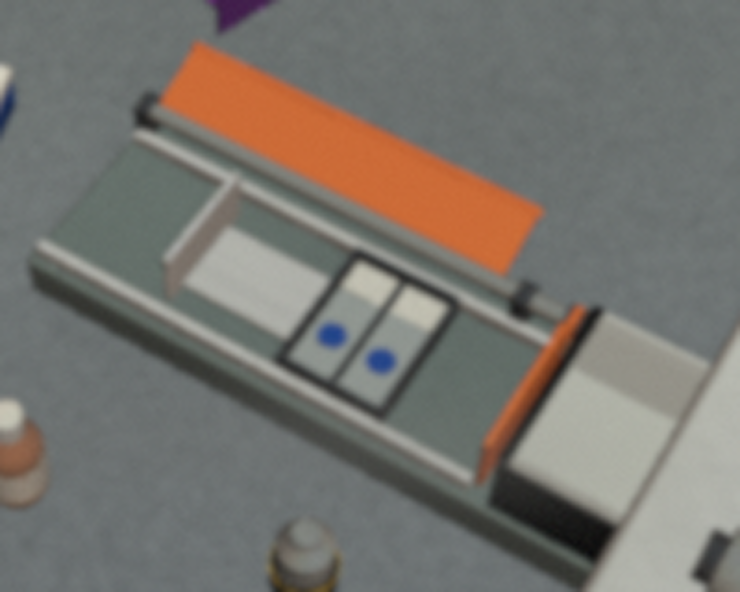

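The crops confirm it. The tray in the chute has two glass slides with blue dots, a light tongue and an upright lip, and it sits before the shut orange blade. Next I'll measure the loader pose from the bar corners, and the lip and body from ray casts.

```bash
cat > h.py <<'E'
import numpy as np, cv2
from bench import status, cams, ctrl
def ray(name,uv):
    i=cams.camera_info(name); f=210/np.tan(np.radians(i['fovy']/2)); T=np.array(i['world_from_camera'])
    d=np.array([(uv[0]-i['cx'])/f,(uv[1]-i['cy'])/f,1.]); return T[:3,3],T[:3,:3]@d
def onz(name,uv,z):
    o,d=ray(name,uv); return o+d*(z-o[2])/d[2]
def proj(name,P):
    i=cams.camera_info(name); f=210/np.tan(np.radians(i['fovy']/2)); T=np.linalg.inv(np.array(i['world_from_camera']))
    p=T[:3,:3]@np.array(P)+T[:3,3]; return np.array([i['cx']+f*p[0]/p[2],i['cy']+f*p[1]/p[2]])
def fit(L,W):  # 2D rigid: world = R L + t
    L=np.array(L);W=np.array(W);l=L-L.mean(0);w=W-W.mean(0)
    th=np.arctan2((l[:,0]*w[:,1]-l[:,1]*w[:,0]).sum(),(l*w).sum())
    R=np.array([[np.cos(th),-np.sin(th)],[np.sin(th),np.cos(th)]]); return th,W.mean(0)-R@L.mean(0),R
E
python3 - <<'E'
from h import *
g=.35
def barpt(d,y): return (-.056-d*np.cos(g)-.002*np.sin(g)*-1*-1,y,.052+d*np.sin(g)+.002*np.cos(g))
cT=lambda u,v:(u/4+140-.375,v/4+150-.375)
cS=lambda u,v:(u/3.7+220-.36,v/3.7+150-.36)
L=[barpt(.046,-.045),barpt(.046,-.265),barpt(.004,-.045),barpt(.004,-.265),(-.044,-.272,.04),(.044,-.272,.04),(.048,0,.08),(.055,-.276,.03)]
names="barOL barOR barIL barIR".split()
for nm,pts in (("top",[cT(305,380),cT(706,319),cT(302,307),cT(695,247)]),("scene",[cS(545,210),cS(200,42),cS(507,276),cS(160,105)])):
    W=[onz(nm,p,l[2])[:2] for p,l in zip(pts,L)]
    th,t,R=fit([l[:2] for l in L[:4]],W)
    print(nm,"yaw",th,"t",t,"res mm",np.round([1000*(R@np.array(l[:2])+t-w) for l,w in zip(L,W)],1).tolist())
    tol=lambda P:R.T@(np.array(P[:2])-t)
    if nm=="top":
        q={'lip top a':(cT(543,98),.068),'lip top b':(cT(560,216),.068),'body BR':(cT(432,248),.046),'body TR':(cT(414,112),.046),'body TL':(cT(306,124),.046),'body BL':(cT(325,265),.046),'rail far end':(cT(672,60),.04),'deck far corner':(cT(677,52),.03),'near rail R':(cT(695,222),.04)}
    else:
        q={'lip top near':(cS(236,178),.068),'lip top far':(cS(168,262),.068),'body front far':(cS(384,413),.046),'body front near':(cS(457,303),.046),'body rear near':(cS(357,252),.046),'body rear far':(cS(280,358),.046)}
    for k,(p,z) in q.items(): print(' ',k,np.round(1000*tol(onz(nm,p,z)),1))
E
```

```text
top yaw 0.14719680982964314 t [0.58569443 0.09864924] res mm [[0.7, -1.5], [0.3, -0.1], [-0.3, 0.6], [-0.8, 1.1]]
  lip top a [  33.5 -194.9]
  lip top b [ -32.4 -194.4]
  body BR [ -38.1 -121.2]
  body TR [  39.2 -122.3]
  body TL [ 41.6 -61.2]
  body BL [-38.6 -60.5]
  rail far end [  47.5 -270.9]
  deck far corner [  52.9 -275.3]
  near rail R [ -45.4 -269.6]
scene yaw 0.15185865207575105 t [0.58523954 0.09969544] res mm [[-0.1, -0.4], [1.0, 0.4], [0.2, -0.1], [-1.1, 0.1]]
  lip top near [ -30.1 -195.3]
  lip top far [  36.1 -195. ]
  body front far [ 42.  -59.7]
  body front near [-37.2 -61. ]
  body rear near [ -37.3 -122.3]
  body rear far [  42.6 -121.4]
```

The two views agree: loader yaw is about 0.150 rad, origin (0.5855, 0.0992), and residuals are 1.5 mm or less. The tray body spans loader y −123…−60 and the lip rear face is at about −197, which matches the given lengths. The plan is to point straight down with the jaw axis across the chute and the opening at about 7.5 cm, putting one finger on the bar and the other behind the lip.

```bash
cat >> h.py <<'E'
from scipy.spatial.transform import Rotation as Ro
TH=.150; T0=np.array([.5855,.0992])
RL=np.array([[np.cos(TH),-np.sin(TH)],[np.sin(TH),np.cos(TH)]])
def l2w(x,y,z): return np.r_[T0+RL@np.array([x,y])/1000,z/1000]
def w2l(P): return np.r_[RL.T@(np.array(P[:2])-T0),P[2]]*1000
def tool():
    o=status.get_obs(); q=np.array(o['eef_rot']); return np.array(o['eef_pos']),Ro.from_quat(q[[1,2,3,0]]),o
def goalR(): # tool y along loader x, z down, x along loader y
    return Ro.from_matrix(np.array([[-np.sin(TH),np.cos(TH),0],[np.cos(TH),np.sin(TH),0],[0,0,-1.]]).T)
def plan(P):
    p,R,o=tool(); print("lin cm",np.round(100*R.inv().apply(np.array(P)-p),2),"rot deg",np.round(np.degrees((R.inv()*goalR()).as_rotvec()),2))
def where():
    p,R,o=tool(); print("t",round(float(o['time_s']),2),"loader mm",np.round(w2l(p),1),"rot err deg",np.round(np.degrees((R.inv()*goalR()).as_rotvec()),2),"F",np.round(o['wrist_force'],2),"M",np.round(o['torque'],2),"open",round(float(o['opening']),3))
E
python3 - <<'E'
from h import *
where()
for P in ([.25,.45,.30],[.28,.30,.31],[.34,.12,.31],[.45,-.05,.28],l2w(-44,-222,180)): plan(P)
E
```

```text
t 0.15 loader mm [-269.   463.4  230.6] rot err deg [-7.000e-02  2.000e-02  5.558e+01] F [-1.08  0.51 -0.14] M [ 0.01  0.   -0.01] open 0.998
lin cm [-2.9  -6.07 -6.93] rot deg [-7.000e-02  2.000e-02  5.558e+01]
lin cm [-12.14 -18.27  -7.92] rot deg [-7.000e-02  2.000e-02  5.558e+01]
lin cm [-25.38 -31.86  -7.9 ] rot deg [-7.000e-02  2.000e-02  5.558e+01]
lin cm [-42.69 -42.36  -4.9 ] rot deg [-7.000e-02  2.000e-02  5.558e+01]
lin cm [-57.31 -43.82   5.1 ] rot deg [-7.000e-02  2.000e-02  5.558e+01]
```

```bash
python3 -m handwheel '[{"grip":8.5,"linear":[-2,-3,-2],"rotation":[0,0,0]},{"grip":8.5,"linear":[-3,-6,-4],"rotation":[0,0,0]},{"grip":8,"linear":[-5.5,-9,-6],"rotation":[0,0,0]},{"grip":7.5,"linear":[-8.5,-12,-7.5],"rotation":[0,0,0]},{"grip":7.5,"linear":[-11,-15,-8],"rotation":[0,0,6]},{"grip":7.5,"linear":[-14,-18,-8],"rotation":[0,0,13]},{"grip":7.5,"linear":[-17,-21,-8],"rotation":[0,0,20]},{"grip":7.5,"linear":[-20,-24,-8],"rotation":[0,0,27]},{"grip":7.5,"linear":[-23,-27,-8],"rotation":[0,0,34]},{"grip":7.5,"linear":[-26,-30,-8],"rotation":[0,0,41]},{"grip":7.5,"linear":[-29.5,-32,-8],"rotation":[0,0,48]},{"grip":7.5,"linear":[-33,-34,-8],"rotation":[0,0,55.6]}]'
python3 - <<'E'
from h import *
where(); plan(l2w(-44,-222,180)); plan(l2w(-44,-222,110))
E
```

```text
time_s: 1.15
eef_pos: [0.3973, 0.0689, 0.3116]
eef_rot: [0.001, 0.652, 0.758, 0.0]
wrist_force: [1.3, 1.1, 0.3]
opening: 0.878
t 1.15 loader mm [-190.6   -1.8  311.6] rot err deg [0.07 0.01 0.04] F [1.29 1.13 0.27] M [-0.   -0.03  0.01] open 0.878
lin cm [-22.03  14.63  13.18] rot deg [0.07 0.01 0.04]
lin cm [-22.03  14.62  20.18] rot deg [0.07 0.01 0.04]
```

```bash
python3 -m handwheel '[{"grip":7.5,"linear":[-3,2,2],"rotation":[0,0,0]},{"grip":7.5,"linear":[-6,4,4],"rotation":[0,0,0]},{"grip":7.5,"linear":[-9,6,5.5],"rotation":[0,0,0]},{"grip":7.5,"linear":[-12,8,7],"rotation":[0,0,0]},{"grip":7.5,"linear":[-15,10,9],"rotation":[0,0,0]},{"grip":7.5,"linear":[-18,12,11],"rotation":[0,0,0]},{"grip":7.5,"linear":[-20.5,13.5,12.5],"rotation":[0,0,0]},{"grip":7.5,"linear":[-22,14.6,13.2],"rotation":[0,0,0]},{"grip":7.5,"linear":[-22,14.6,13.2],"rotation":[0,0,0]},{"grip":7.5,"linear":[-22,14.6,13.2],"rotation":[0,0,0]}]'
python3 - <<'E'
from h import *
where(); plan(l2w(-44,-222,180)); plan(l2w(-44,-222,110))
for n in ("wrist","scene"): cv2.imwrite(f"pics/{n}1.png",cams.camera(n)[:,:,::-1])
E
```

```text
time_s: 1.98
eef_pos: [0.5754, -0.1238, 0.178]
eef_rot: [-0.001, 0.65, 0.76, -0.0]
wrist_force: [-0.2, -0.4, 0.3]
opening: 0.881
t 1.98 loader mm [ -43.3 -219.   178. ] rot err deg [-0.13 -0.09  0.34] F [-0.24 -0.36  0.27] M [0.05 0.01 0.05] open 0.881
lin cm [-0.3  -0.07 -0.2 ] rot deg [-0.13 -0.09  0.34]
lin cm [-0.31 -0.06  6.8 ] rot deg [-0.13 -0.09  0.34]
```

View pics/wrist1.png

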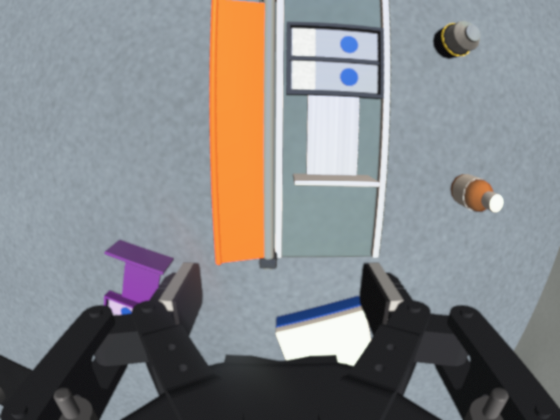

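View pics/scene1.png

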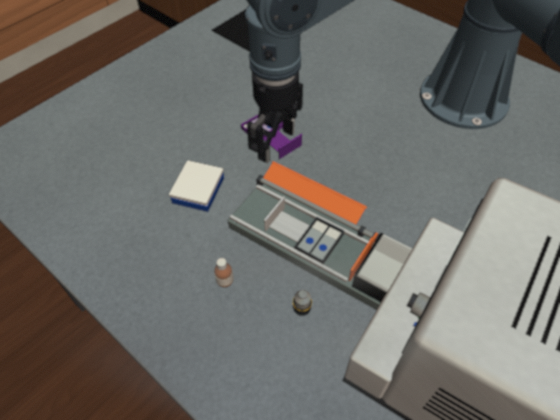

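The wrist view shows the hand still high, with the bar at (240,130), the lip top at (338,181) and the fingertips at (183,275) and (378,275). I'll check the lip, the bar and the finger heights with the fisheye model.

```bash
cat >> h.py <<'E'
def wproj(pt_tool):
    i=cams.camera_info("wrist"); f=210/np.tan(np.radians(i['fovy']/2)); M=np.linalg.inv(np.array(i['mount']))
    p=M[:3,:3]@np.array(pt_tool)+M[:3,3]; r=np.hypot(p[0],p[1]); a=np.arctan2(r,p[2]); return np.array([i['cx'],i['cy']])+f*a*p[:2]/r
def wray(uv):
    i=cams.camera_info("wrist"); f=210/np.tan(np.radians(i['fovy']/2)); M=np.array(i['mount'])
    d=np.array(uv)-[i['cx'],i['cy']]; r=np.hypot(*d); a=r/f
    c=np.r_[d/r*np.sin(a),np.cos(a)]; p,R,_=tool(); return p+R.apply(M[:3,3]),R.apply(M[:3,:3]@c)
def wonz(uv,z):
    o,d=wray(uv); return o+d*(z-o[2])/d[2]
E
python3 - <<'E'
from h import *
for k,uv,z in (("bar outer rear corner",(217,263),.0697),("lip top L",(295,182),.068),("lip top R",(380,187),.068),("deck R far",(377,257),.03),("bearing",(268,263),.058)):
    print(k,np.round(w2l(wonz(uv,z)),1))
for z in (0,-.005,-.01,-.015): print(z,[np.round(wproj((x,y,z)),0).tolist() for y in (-.0375,-.052,.0375,.052) for x in (.011,)])
im=cv2.imread("pics/wrist1.png")[230:350,140:430]; cv2.imwrite("pics/w1c.png",cv2.resize(im,None,fx=2.7,fy=2.7))
E
```

```text
bar outer rear corner [ -95.5 -264.9   69.7]
lip top L [ -29.7 -194.2   68. ]
lip top R [  40.6 -197.    68. ]
deck R far [  56.9 -276.3   30. ]
bearing [ -51.7 -269.4   58. ]
0 [[199.0, 251.0], [171.0, 250.0], [353.0, 251.0], [382.0, 250.0]]
-0.005 [[196.0, 255.0], [168.0, 254.0], [355.0, 255.0], [385.0, 254.0]]
-0.01 [[194.0, 259.0], [164.0, 258.0], [358.0, 259.0], [388.0, 259.0]]
-0.015 [[191.0, 264.0], [161.0, 263.0], [360.0, 264.0], [391.0, 263.0]]
```

View pics/w1c.png

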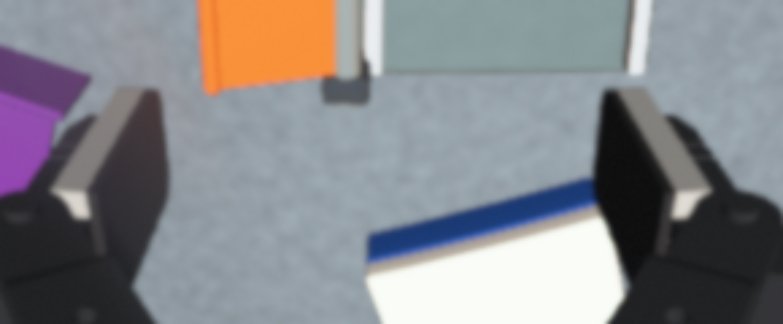

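Everything agrees to within about 4 mm, and the tips stand about 11 mm behind the TCP at this opening. Next: descend above the bar.

```bash
python3 -m handwheel '[{"grip":7.5,"linear":[0,0,2.5],"rotation":[0,0,0]},{"grip":7.5,"linear":[-0.1,0,5.5],"rotation":[0,0,0.2]},{"grip":7.5,"linear":[-0.2,0,8],"rotation":[0,0,0.2]},{"grip":7.5,"linear":[-0.2,0,9.5],"rotation":[0,0,0.2]},{"grip":7.5,"linear":[-0.2,0,10.3],"rotation":[0,0,0.2]},{"grip":7.5,"linear":[-0.2,0,10.3],"rotation":[0,0,0.2]},{"grip":7.5,"linear":[-0.2,0,10.3],"rotation":[0,0,0.2]}]'
python3 - <<'E'
from h import *
where(); plan(l2w(-44,-222,60))
for n in ("wrist",): cv2.imwrite(f"pics/{n}2.png",cams.camera(n)[:,:,::-1])
im=cams.camera("scene")[80:270,190:400,::-1]; cv2.imwrite("pics/scene2.png",cv2.resize(im,None,fx=3,fy=3,interpolation=cv2.INTER_CUBIC))
where()
E
```

```text
time_s: 2.67
eef_pos: [0.5765, -0.125, 0.0774]
eef_rot: [0.001, 0.65, 0.76, 0.0]
wrist_force: [0.6, 0.3, 0.6]
opening: 0.877
t 2.67 loader mm [ -42.4 -220.3   77.4] rot err deg [0.06 0.04 0.26] F [0.64 0.35 0.58] M [-0.02 -0.01 -0.03] open 0.877
lin cm [-0.16 -0.17  1.74] rot deg [0.06 0.04 0.26]
t 2.77 loader mm [ -41.6 -221.    78.3] rot err deg [0.15 0.1  0.24] F [-0.55  0.23 -1.01] M [ 0.02 -0.05  0.04] open 0.881
```

View pics/wrist2.png

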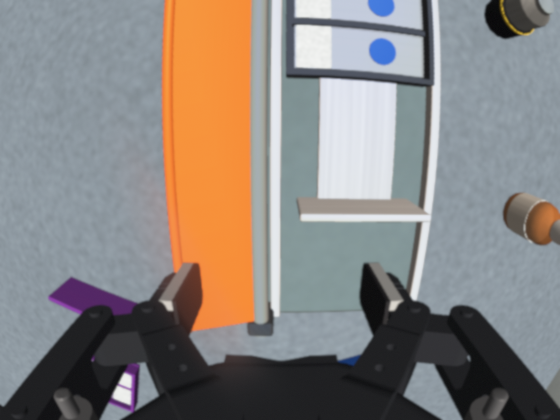

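View pics/scene2.png

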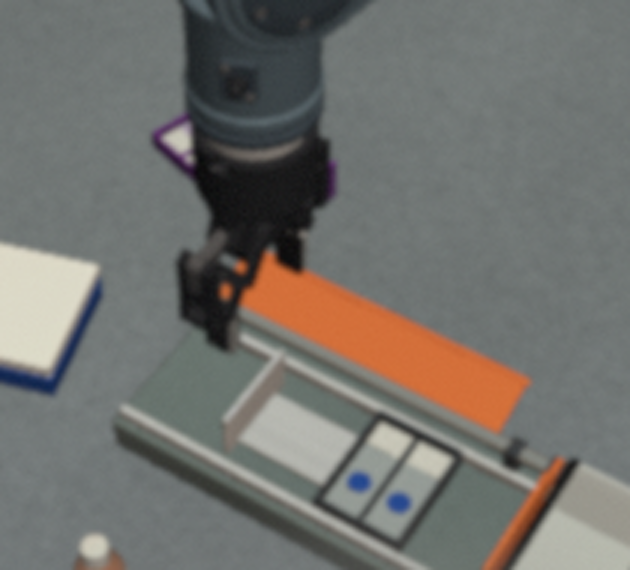

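The wrist picture shows one fingertip over the orange bar at (185,270) and the other behind the lip at (375,270), inside the rails. Next I'll press down in steps and watch the force.

```bash
python3 -m handwheel '[{"grip":7.5,"linear":[0,-0.1,0.5],"rotation":[0,0,0.2]},{"grip":7.5,"linear":[0,-0.2,1.0],"rotation":[0,0,0.2]},{"grip":7.5,"linear":[0,-0.2,1.5],"rotation":[0,0,0.2]},{"grip":7.5,"linear":[0,-0.2,1.9],"rotation":[0,0,0.2]},{"grip":7.5,"linear":[0,-0.2,1.9],"rotation":[0,0,0.2]}]'
python3 -c "
from h import *
where()"
python3 -m handwheel '[{"grip":7.5,"linear":[0,0,0.3],"rotation":[0,0,0]},{"grip":7.5,"linear":[0,0,0.6],"rotation":[0,0,0]},{"grip":7.5,"linear":[0,0,0.6],"rotation":[0,0,0]}]'
python3 - <<'E'
from h import *
where(); cv2.imwrite("pics/wrist3.png",cams.camera("wrist")[:,:,::-1])
im=cams.camera("scene")[80:310,190:420,::-1]; cv2.imwrite("pics/scene3.png",cv2.resize(im,None,fx=2.6,fy=2.6,interpolation=cv2.INTER_CUBIC))
where()
E
```

```text
time_s: 3.18
eef_pos: [0.5737, -0.1257, 0.0563]
eef_rot: [-0.0, 0.652, 0.758, -0.0]
wrist_force: [0.7, -0.9, 2.0]
opening: 0.875
t 3.18 loader mm [ -45.3 -220.6   56.3] rot err deg [-0.06 -0.02  0.01] F [ 0.7  -0.86  1.98] M [-0.02 -0.06 -0.02] open 0.875
time_s: 3.43
eef_pos: [0.5741, -0.1259, 0.0509]
eef_rot: [-0.0, 0.652, 0.758, -0.0]
wrist_force: [-0.3, -1.4, 1.6]
opening: 0.882
t 3.43 loader mm [ -44.9 -220.9   50.9] rot err deg [-0.02  0.01  0.02] F [-0.32 -1.35  1.6 ] M [-0.18  0.13  0.02] open 0.882
t 3.53 loader mm [ -44.7 -220.9   51.4] rot err deg [0.   0.01 0.01] F [-1.49 -0.09  2.91] M [-0.14  0.25  0.05] open 0.873
```

View pics/scene3.png

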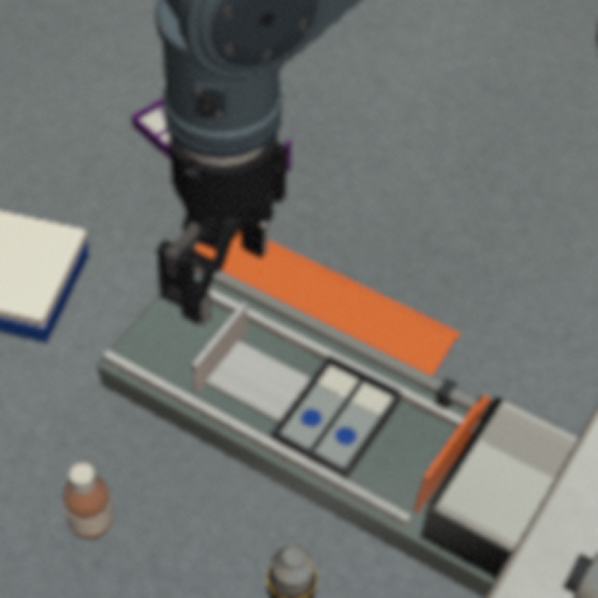

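View pics/wrist3.png

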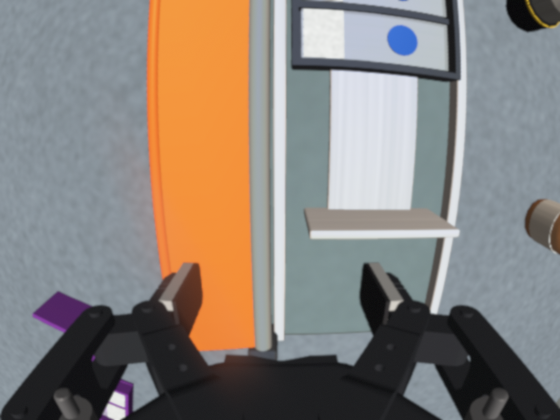

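The blade is starting to rise (blade tip at about (425,500) in the crop), and contact came at TCP z of about 56 mm as predicted. I'll press 14 mm further, to about 0.6 rad.

```bash
python3 -m handwheel '[{"grip":7.5,"linear":[0,0,0.4],"rotation":[0,0,0]},{"grip":7.5,"linear":[0,0,0.8],"rotation":[0,0,0]},{"grip":7.5,"linear":[0,0,1.1],"rotation":[0,0,0]},{"grip":7.5,"linear":[0,0,1.3],"rotation":[0,0,0]},{"grip":7.5,"linear":[0,0,1.3],"rotation":[0,0,0]},{"grip":7.5,"linear":[0,0,1.3],"rotation":[0,0,0]}]'
python3 - <<'E'
from h import *
where(); 
im=cams.camera("scene")[80:310,190:420,::-1]; cv2.imwrite("pics/scene4.png",cv2.resize(im,None,fx=2.6,fy=2.6,interpolation=cv2.INTER_CUBIC))
where()
# predicted blade outer tip in crop px for gate values (blade corner at x=48, z=38 rel shaft)
for g in (.4,.5,.6,.7):
    out=[]
    for zz in (38,):
        dx,dz=48+56,zz-52; c,s=np.cos(g),np.sin(g)
        P=l2w(-56+dx*c-dz*s,0,52+dx*s+dz*c); out.append(((proj("scene",P)-[190,80])*2.6).round(0).tolist())
    print(g,out)
E
```

```text
time_s: 4.03
eef_pos: [0.5744, -0.1259, 0.0383]
eef_rot: [0.0, 0.652, 0.758, 0.0]
wrist_force: [-0.6, -1.1, 4.8]
opening: 0.879
t 4.03 loader mm [ -44.6 -220.9   38.3] rot err deg [0.02 0.02 0.02] F [-0.6  -1.06  4.8 ] M [-0.31  0.31  0.01] open 0.879
t 4.08 loader mm [ -44.6 -220.9   38.5] rot err deg [0.02 0.02 0.01] F [-0.34 -2.16  4.27] M [-0.32  0.32  0.1 ] open 0.876
0.4 [[423.0, 490.0]]
0.5 [[427.0, 479.0]]
0.6 [[431.0, 467.0]]
0.7 [[437.0, 455.0]]
```

View pics/scene4.png

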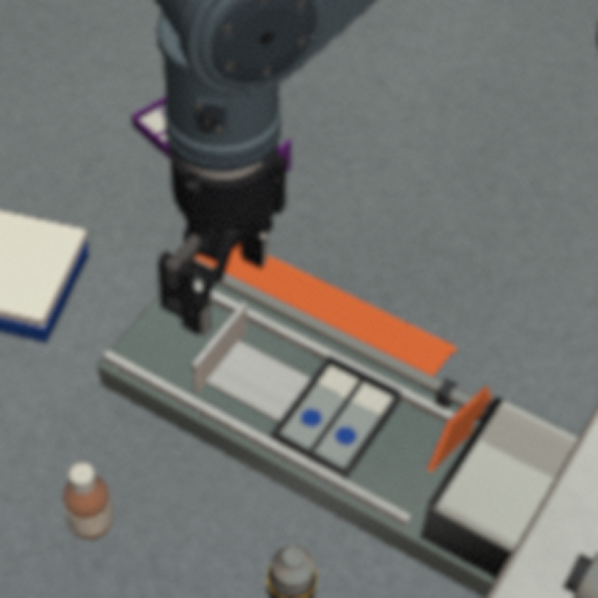

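The blade's lower tip at (430,468) matches a gate value of about 0.6, and the force is about 4.5 N. Next: push along the chute, slowly at first contact.

```bash
python3 -m handwheel '[{"grip":7.5,"linear":[0.4,0,0],"rotation":[0,0,0]},{"grip":7.5,"linear":[0.8,0,0],"rotation":[0,0,0]},{"grip":7.5,"linear":[1.1,0,0],"rotation":[0,0,0]},{"grip":7.5,"linear":[1.4,0,0],"rotation":[0,0,0]},{"grip":7.5,"linear":[1.8,0,0],"rotation":[0,0,0]},{"grip":7.5,"linear":[2.3,0,0],"rotation":[0,0,0]},{"grip":7.5,"linear":[2.8,0,0],"rotation":[0,0,0]},{"grip":7.5,"linear":[3.3,0,0],"rotation":[0,0,0]},{"grip":7.5,"linear":[3.8,0,0],"rotation":[0,0,0]},{"grip":7.5,"linear":[4.3,0,0],"rotation":[0,0,0]},{"grip":7.5,"linear":[4.6,0,0],"rotation":[0,0,0]},{"grip":7.5,"linear":[4.6,0,0],"rotation":[0,0,0]}]'
python3 - <<'E'
from h import *
where(); cv2.imwrite("pics/wrist5.png",cams.camera("wrist")[:,:,::-1])
im=cams.camera("scene")[80:310,190:420,::-1]; cv2.imwrite("pics/scene5.png",cv2.resize(im,None,fx=2.6,fy=2.6,interpolation=cv2.INTER_CUBIC))
where()
E
```

```text
time_s: 5.08
eef_pos: [0.5674, -0.0798, 0.0385]
eef_rot: [0.0, 0.652, 0.758, -0.0]
wrist_force: [0.6, -3.3, 5.0]
opening: 0.878
t 5.08 loader mm [ -44.6 -174.2   38.5] rot err deg [0.02 0.03 0.05] F [ 0.62 -3.28  5.03] M [-0.55  0.24  0.11] open 0.878
t 5.18 loader mm [ -44.7 -174.3   38.4] rot err deg [ 0.01 -0.01  0.04] F [ 0.03 -2.67  5.06] M [-0.5   0.1   0.11] open 0.88
```

View pics/scene5.png

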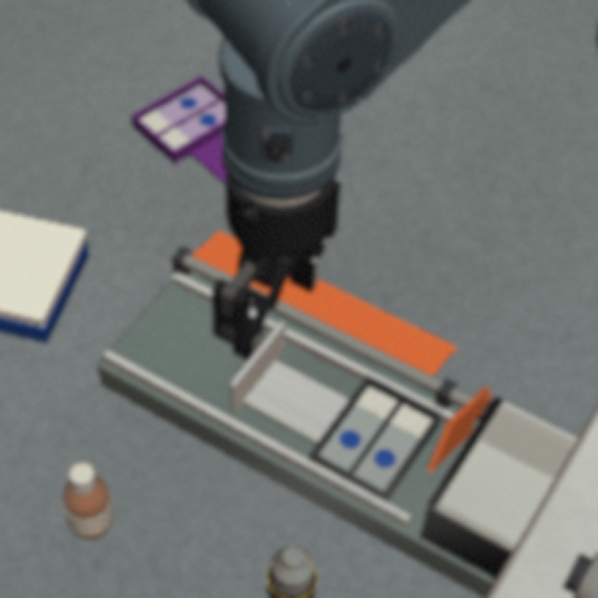

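View pics/wrist5.png

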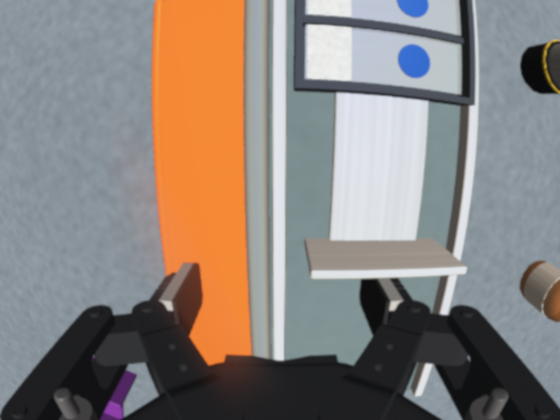

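The tray is moving: its lip is now in contact with the fingertip at wrist (375,275), and the blade is still up at scene crop (432,468). I'll check the tray's position.

Run:
```python
from h import *
for k,p,z in (("front far",(389,494),.046),("rear far",(315,457),.046),("lip top far",(234,384),.068),("lip top near",(283,328),.068),("rear near",(370,381),.046)):
    print(k,np.round(w2l(onz("scene",(p[0]/2.6+190-.3,p[1]/2.6+80-.3),z)),1))
```

```text
front far [ 41.7 -25.3  46. ]
rear far [ 43.9 -85.4  46. ]
lip top far [  34.5 -161.7   68. ]
lip top near [ -29.  -158.7   68. ]
rear near [-36.4 -85.   46. ]
```

The lip is at about −161 with the TCP at −174, so home is at a TCP of about −77 and 97 mm remain. I'll continue at 5 mm per row.

```bash
python3 -m handwheel '[{"grip":7.5,"linear":[0.4,0,0],"rotation":[0,0,0]},{"grip":7.5,"linear":[0.9,0,0],"rotation":[0,0,0]},{"grip":7.5,"linear":[1.4,0,0],"rotation":[0,0,0]},{"grip":7.5,"linear":[1.9,0,0],"rotation":[0,0,0]},{"grip":7.5,"linear":[2.4,0,0],"rotation":[0,0,0]},{"grip":7.5,"linear":[2.9,0,0],"rotation":[0,0,0]},{"grip":7.5,"linear":[3.4,0,0],"rotation":[0,0,0]},{"grip":7.5,"linear":[3.9,0,0],"rotation":[0,0,0]},{"grip":7.5,"linear":[4.4,0,0],"rotation":[0,0,0]},{"grip":7.5,"linear":[4.9,0,0],"rotation":[0,0,0]},{"grip":7.5,"linear":[5.3,0,0],"rotation":[0,0,0]},{"grip":7.5,"linear":[5.5,0,0],"rotation":[0,0,0]}]'
python3 - <<'E'
from h import *
where(); cv2.imwrite("pics/wrist6.png",cams.camera("wrist")[:,:,::-1])
im=cams.camera("scene")[80:310,190:420,::-1]; cv2.imwrite("pics/scene6.png",cv2.resize(im,None,fx=2.6,fy=2.6,interpolation=cv2.INTER_CUBIC))
E
```

```text
time_s: 6.18
eef_pos: [0.5591, -0.026, 0.0385]
eef_rot: [0.0, 0.652, 0.758, -0.0]
wrist_force: [-0.2, -6.1, 5.0]
opening: 0.879
t 6.18 loader mm [ -44.8 -119.9   38.5] rot err deg [0.01 0.05 0.02] F [-0.19 -6.13  5.  ] M [-1.06  0.22  0.03] open 0.879
```

View pics/scene6.png

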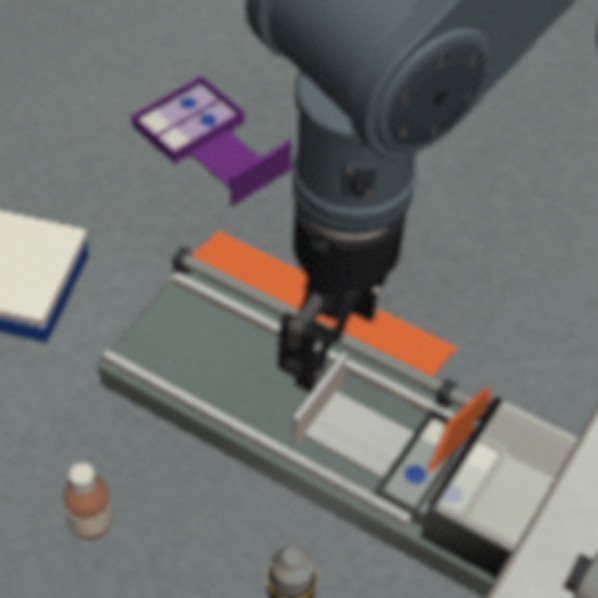

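View pics/wrist6.png

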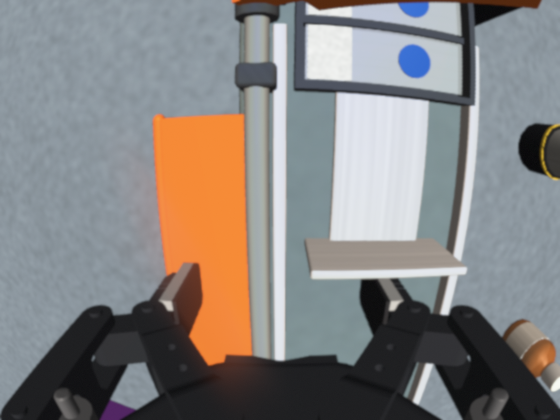

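The tray is passing under the raised blade, and its relation to the hand hasn't changed. About 43 mm remain; I'll go 37 mm and then creep.

```bash
python3 -m handwheel '[{"grip":7.5,"linear":[0.4,0,0],"rotation":[0,0,0]},{"grip":7.5,"linear":[0.8,0,0],"rotation":[0,0,0]},{"grip":7.5,"linear":[1.3,0,0],"rotation":[0,0,0]},{"grip":7.5,"linear":[1.8,0,0],"rotation":[0,0,0]},{"grip":7.5,"linear":[2.3,0,0],"rotation":[0,0,0]},{"grip":7.5,"linear":[2.7,0,0],"rotation":[0,0,0]},{"grip":7.5,"linear":[3.1,0,0],"rotation":[0,0,0]},{"grip":7.5,"linear":[3.4,0,0],"rotation":[0,0,0]},{"grip":7.5,"linear":[3.6,0,0],"rotation":[0,0,0]},{"grip":7.5,"linear":[3.7,0,0],"rotation":[0,0,0]},{"grip":7.5,"linear":[3.7,0,0],"rotation":[0,0,0]}]'
python3 -c "
from h import *
where()"
python3 -m handwheel '[{"grip":7.5,"linear":[0.1,0,0],"rotation":[0,0,0]},{"grip":7.5,"linear":[0.2,0,0],"rotation":[0,0,0]},{"grip":7.5,"linear":[0.3,0,0],"rotation":[0,0,0]},{"grip":7.5,"linear":[0.3,0,0],"rotation":[0,0,0]}]'
python3 - <<'E'
from h import *
where(); cv2.imwrite("pics/wrist7.png",cams.camera("wrist")[:,:,::-1])
im=cams.camera("scene")[80:310,190:420,::-1]; cv2.imwrite("pics/scene7.png",cv2.resize(im,None,fx=2.6,fy=2.6,interpolation=cv2.INTER_CUBIC))
E
```

```text
time_s: 7.2
eef_pos: [0.5536, 0.0105, 0.0384]
eef_rot: [0.0, 0.652, 0.758, -0.0]
wrist_force: [0.6, -6.1, 6.2]
opening: 0.88
t 7.2 loader mm [-44.8 -82.9  38.4] rot err deg [0.   0.04 0.01] F [ 0.63 -6.1   6.16] M [-0.81  0.19 -0.01] open 0.88
time_s: 7.53
eef_pos: [0.5531, 0.0133, 0.0384]
eef_rot: [0.0, 0.652, 0.758, -0.0]
wrist_force: [-0.2, -5.7, 5.1]
opening: 0.878
t 7.53 loader mm [-44.8 -80.1  38.4] rot err deg [0.   0.05 0.01] F [-0.19 -5.67  5.11] M [-0.91  0.19 -0.02] open 0.878
```

View pics/scene7.png

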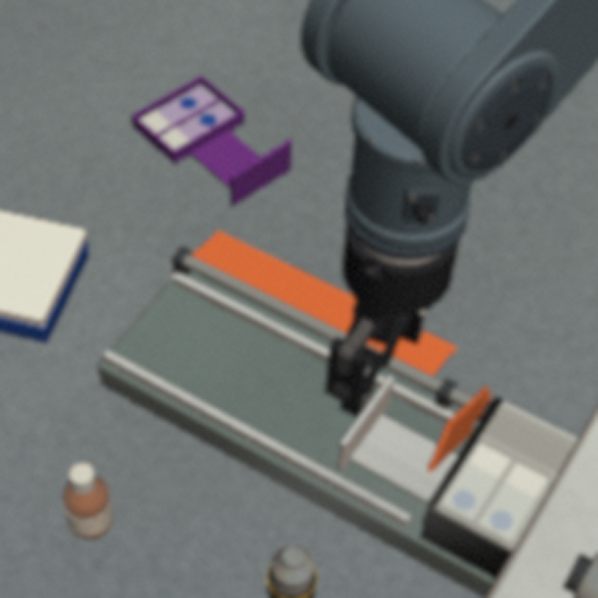

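View pics/wrist7.png

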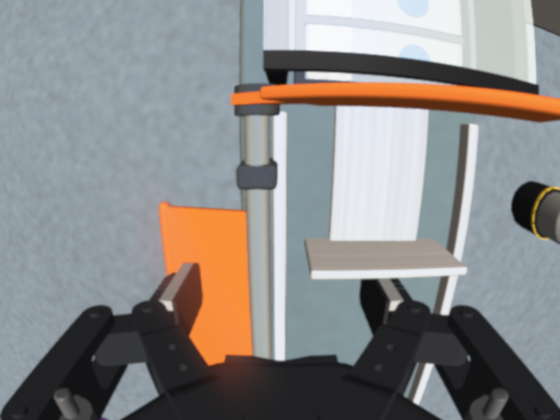

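The whole body is past the blade, under the hood. About 3–4 mm should be left, so I'll creep 1 mm at a time until the force rises.

```bash
python3 -m handwheel '[{"grip":7.5,"linear":[0.1,0,0],"rotation":[0,0,0]},{"grip":7.5,"linear":[0.2,0,0],"rotation":[0,0,0]},{"grip":7.5,"linear":[0.2,0,0],"rotation":[0,0,0]}]'; python3 -c "
from h import *
where()"
python3 -m handwheel '[{"grip":7.5,"linear":[0.1,0,0],"rotation":[0,0,0]},{"grip":7.5,"linear":[0.1,0,0],"rotation":[0,0,0]}]'; python3 -c "
from h import *
where()"
```

```text
time_s: 7.88
eef_pos: [0.5529, 0.0152, 0.0384]
eef_rot: [0.0, 0.652, 0.758, -0.0]
wrist_force: [0.7, -6.5, 5.8]
opening: 0.876
t 7.88 loader mm [-44.8 -78.2  38.4] rot err deg [0.   0.05 0.01] F [ 0.73 -6.54  5.85] M [-0.97  0.19  0.03] open 0.876
time_s: 8.05
eef_pos: [0.5527, 0.0162, 0.0384]
eef_rot: [0.0, 0.652, 0.758, -0.0]
wrist_force: [0.0, -6.2, 5.5]
opening: 0.881
t 8.05 loader mm [-44.8 -77.2  38.4] rot err deg [0.   0.05 0.  ] F [ 0.02 -6.25  5.51] M [-1.    0.15 -0.  ] open 0.881
```

```bash
python3 -m handwheel '[{"grip":7.5,"linear":[0.1,0,0],"rotation":[0,0,0]},{"grip":7.5,"linear":[0.1,0,0],"rotation":[0,0,0]}]'; python3 -c "
from h import *
where()"
python3 -m handwheel '[{"grip":7.5,"linear":[0.1,0,0],"rotation":[0,0,0]},{"grip":7.5,"linear":[0.1,0,0],"rotation":[0,0,0]}]'; python3 -c "
from h import *
where()"
```

```text
time_s: 8.22
eef_pos: [0.5526, 0.0171, 0.0384]
eef_rot: [0.0, 0.652, 0.758, -0.0]
wrist_force: [-0.7, -6.9, 5.9]
opening: 0.879
t 8.22 loader mm [-44.8 -76.2  38.4] rot err deg [0.   0.05 0.  ] F [-0.73 -6.93  5.88] M [-0.99  0.17  0.07] open 0.879
time_s: 8.38
eef_pos: [0.5526, 0.0177, 0.0385]
eef_rot: [0.001, 0.652, 0.758, -0.0]
wrist_force: [0.8, -8.5, 4.1]
opening: 0.877
t 8.38 loader mm [-44.7 -75.7  38.5] rot err deg [ 0.02  0.09 -0.01] F [ 0.76 -8.52  4.1 ] M [-1.3   0.16 -0.14] open 0.877
```

```bash
python3 -m handwheel '[{"grip":7.5,"linear":[0.1,0,0],"rotation":[0,0,0]},{"grip":7.5,"linear":[0.1,0,0],"rotation":[0,0,0]}]'
python3 - <<'E'
from h import *
where(); im=cams.camera("scene")[190:300,300:430,::-1]; cv2.imwrite("pics/scene8.png",cv2.resize(im,None,fx=5,fy=5,interpolation=cv2.INTER_CUBIC))
where()
E
```

```text
time_s: 8.55
eef_pos: [0.5527, 0.0179, 0.0385]
eef_rot: [0.001, 0.652, 0.758, -0.001]
wrist_force: [1.3, -11.9, 4.6]
opening: 0.881
t 8.55 loader mm [-44.5 -75.5  38.5] rot err deg [ 0.04  0.16 -0.04] F [  1.32 -11.88   4.59] M [-1.79  0.1  -0.35] open 0.881
t 8.6 loader mm [-44.5 -75.5  38.5] rot err deg [ 0.04  0.15 -0.05] F [ -0.73 -11.69   3.88] M [-1.78  0.09 -0.37] open 0.876
```

View pics/scene8.png

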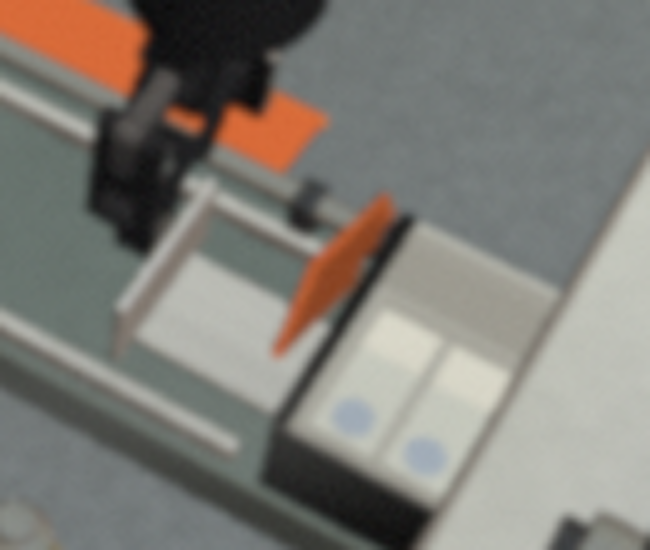

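The hand stalls at TCP y −75.5, with the y force rising from about 6 N to 12 N and both slides visible under the hood. The tray is home. I'll back off the lip with the bar still held, then rise slowly.

```bash
python3 -m handwheel '[{"grip":7.5,"linear":[-0.3,0,0],"rotation":[0,0,0]},{"grip":7.5,"linear":[-0.8,0,0],"rotation":[0,0,0]},{"grip":7.5,"linear":[-1.6,0,0],"rotation":[0,0,0]},{"grip":7.5,"linear":[-2.4,0,0],"rotation":[0,0,0]},{"grip":7.5,"linear":[-2.8,0,0],"rotation":[0,0,0]},{"grip":7.5,"linear":[-3.0,0,0],"rotation":[0,0,0]},{"grip":7.5,"linear":[-3.0,0,0],"rotation":[0,0,0]}]'
python3 - <<'E'
from h import *
where(); cv2.imwrite("pics/wrist9.png",cams.camera("wrist")[:,:,::-1])
E
```

```text
time_s: 9.18
eef_pos: [0.5565, -0.0106, 0.0381]
eef_rot: [-0.0, 0.652, 0.758, -0.0]
wrist_force: [-1.1, 1.3, 5.0]
opening: 0.88
t 9.18 loader mm [ -45.1 -104.3   38.1] rot err deg [-0.04  0.   -0.02] F [-1.08  1.32  5.05] M [ 0.02  0.52 -0.06] open 0.88
```

View pics/wrist9.png

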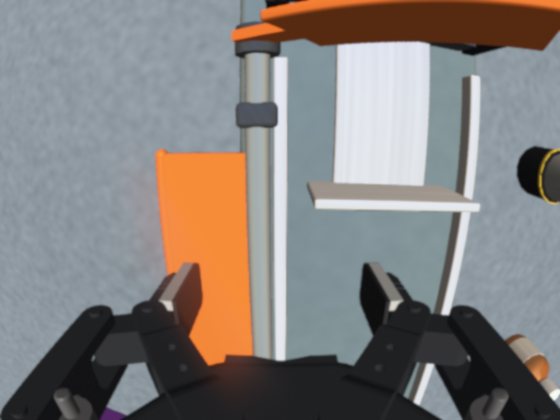

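The wrist view shows the lip at (395,200), well ahead of the fingertip at (375,270), so the tray stayed put. Next: rise slowly so the gate closes.

```bash
python3 -m handwheel '[{"grip":7.5,"linear":[0,0,-0.3],"rotation":[0,0,0]},{"grip":7.5,"linear":[0,0,-0.7],"rotation":[0,0,0]},{"grip":7.5,"linear":[0,0,-1.1],"rotation":[0,0,0]},{"grip":7.5,"linear":[0,0,-1.5],"rotation":[0,0,0]},{"grip":7.5,"linear":[0,0,-1.9],"rotation":[0,0,0]},{"grip":7.5,"linear":[0,0,-2.3],"rotation":[0,0,0]},{"grip":7.5,"linear":[0,0,-3.5],"rotation":[0,0,0]},{"grip":7.5,"linear":[0,0,-6],"rotation":[0,0,0]},{"grip":7.5,"linear":[-1,0,-9],"rotation":[0,0,0]},{"grip":7.5,"linear":[-4,0,-12],"rotation":[0,0,0]},{"grip":7.5,"linear":[-8,0,-15],"rotation":[0,0,0]},{"grip":7.5,"linear":[-11,0,-17],"rotation":[0,0,0]}]'
python3 -m handwheel '[{"grip":7.5,"linear":[-2,0,0],"rotation":[0,0,0]},{"grip":7.5,"linear":[-3,0,0],"rotation":[0,0,0]},{"grip":7.5,"linear":[-3,0,0],"rotation":[0,0,0]},{"grip":7.5,"linear":[-3,0,0],"rotation":[0,0,0]},{"grip":7.5,"linear":[-3,0,0],"rotation":[0,0,0]},{"grip":7.5,"linear":[-3,0,0],"rotation":[0,0,0]}]'
python3 - <<'E'
from h import *
where(); cv2.imwrite("pics/scene10.png",cams.camera("scene")[:,:,::-1])
im=cams.camera("top")[:,:,::-1]; cv2.imwrite("pics/top10.png",cv2.resize(im[150:250,140:330],None,fx=4,fy=4,interpolation=cv2.INTER_CUBIC))
im=cv2.imread("pics/scene10.png")[150:310,220:420]; cv2.imwrite("pics/scene10c.png",cv2.resize(im,None,fx=3.7,fy=3.7,interpolation=cv2.INTER_CUBIC))
E
```

```text
time_s: 10.23
eef_pos: [0.5729, -0.1162, 0.2091]
eef_rot: [0.001, 0.651, 0.759, 0.0]
wrist_force: [1.3, 0.0, -0.2]
opening: 0.879
time_s: 10.73
eef_pos: [0.5765, -0.1438, 0.2053]
eef_rot: [-0.001, 0.651, 0.759, -0.0]
wrist_force: [0.0, -0.3, 0.7]
opening: 0.879
t 10.73 loader mm [ -45.2 -238.9  205.3] rot err deg [-0.11 -0.09  0.11] F [ 0.01 -0.29  0.67] M [0.05 0.07 0.02] open 0.879
```

View pics/scene10c.png

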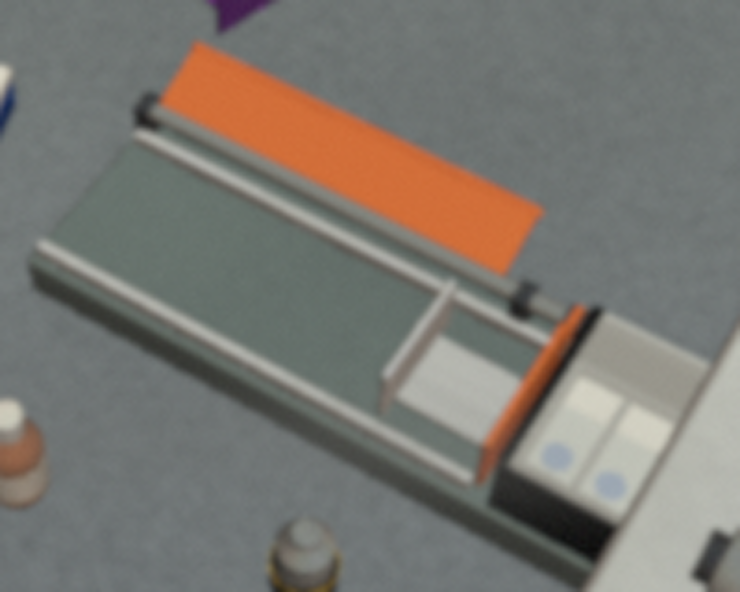

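View pics/top10.png

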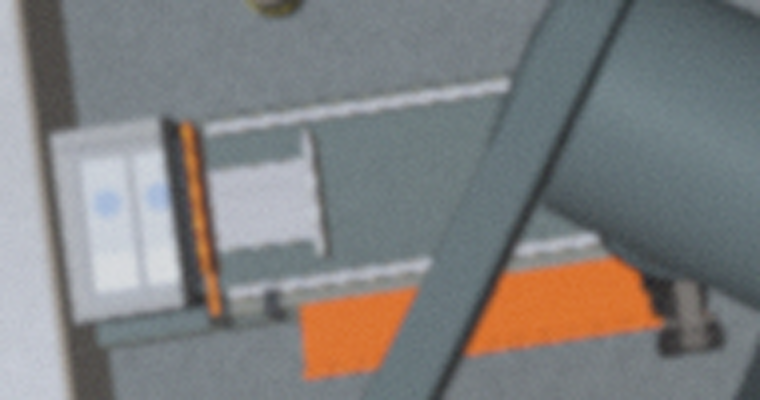

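View pics/scene10.png

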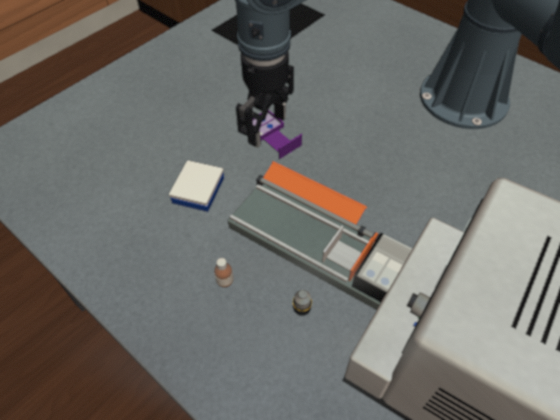

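The gate and bar are back at their starting pixels (bar corners (545,210) and (200,42), blade tip (485,480)). The slides are under the hood and nothing else has moved. I'll measure the lip, compare the gate with the first picture, and then hand in.

Run:
```python
from h import *
cS=lambda u,v:(u/3.7+220-.36,v/3.7+150-.36); cT=lambda u,v:(u/4+140-.375,v/4+150-.375)
for n,p in (("scene",cS(453,284)),("scene",cS(385,376)),("top",cT(306,130)),("top",cT(322,254))): print(n,np.round(w2l(onz(n,p,.068)),1), "tray origin y ~",round(w2l(onz(n,p,.068))[1]+104,1))
a=cv2.imread("pics/scene0.png")[160:285,255:385].astype(int);b=cv2.imread("pics/scene10.png")[160:285,255:385].astype(int)
m=lambda x:(x[...,2]>150)&(x[...,2]-x[...,0]>90)
print("orange px before/after/differing",m(a).sum(),m(b).sum(),(m(a)^m(b)).sum())
where()
```

```text
scene [-32.3 -62.6  68. ] tray origin y ~ 41.4
scene [ 35.3 -64.1  68. ] tray origin y ~ 39.9
top [ 35.4 -63.8  68. ] tray origin y ~ 40.2
top [-33.6 -62.6  68. ] tray origin y ~ 41.4
orange px before/after/differing 2174 2178 16
t 10.83 loader mm [ -44.9 -239.3  205.7] rot err deg [-0.06 -0.05  0.11] F [ 0.14 -0.48  0.86] M [-0.02  0.05 -0.05] open 0.882
```

```bash
python3 -c "
from bench import ctrl
print(ctrl.hand_in())"
```

```text
the job is handed in; nothing more can be done
None
```

The tray is loaded in the scanner and the gate has dropped shut behind the slides. I handed the job in at about 10.8 s of the 40 s allowed; hand-in gives no verdict.

- **What I did:** One fingertip held the orange bar down at about 0.6 rad with 4–6 N. The other pushed the tray by its lip, at no more than about 60 mm/s, until it stalled on the stop with the y force rising from about 6 N to 12 N. I then backed off the lip with the bar still held and rose slowly so the gate closed.
- **Tray position:** The lip measured at loader y −62.6 to −64.1 mm in both views. That puts the tray origin at about 40–41.4 mm, against 42 for home and 38 as the limit. The two ends of the lip differ by about 1.4 mm, so the tray may sit very slightly skewed, though that is close to the measuring accuracy.
- **Gate and surroundings:** The orange outline is the same as at the start (16 of about 2,170 pixels differ), so the gate is shut. The bystanders and the purple tray look unmoved in the scene picture; I did not measure them. The hand is clear at a height of 0.205 m.
- **Checks that disagreed:** The wrist view differed from the fixed cameras by up to about 4 mm sideways before contact.

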